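# Set up a bench tool-height check beside the lathe

### The job

Set up a height check for the next turning tool: lift the square-shank turning tool out of the sheet-metal bin, leaving the rest in there, and lay it flat on the setting plate's raised seat, along the lip, its insert end overhanging the seat's open front. Ease the round height gauge out of its tight case cutout with small to-and-fro twists, without lifting, tipping or dragging the case. Set the gauge down gently, upright on the plate, within a finger's breadth of the insert's tip but not touching it, and leave the other things on the bench alone.

Things in the scene. Friction and masses are not known exactly. Their poses are not given: they have to be found in the camera images.
- gauge: height gauge of ground steel, 0.5 kg, a stepped upright cylinder 120 mm tall: foot 40 mm in diameter, 55 mm tall (dark line at its upper edge), then a plain column 28 mm in diameter, 65 mm tall, dark band near its top. Origin: centre of its flat underside, z up. It starts upright in the case's cutout, underside 31 mm above the bench, the lowest 30 mm in the foam. Grip it by the column
- case: open gauge case, loose, 2 kg, black shell 230 x 210 x 65 mm (x, y, z), dark grey foam insert with rings and a block fixed in it. Origin: centre of its underside. The gauge stands tight between four springy foam ribs
- cutout (a point): centre of the mouth of the gauge's cutout, 61 mm above the bench, 30 mm deep. A straight pull takes about 20 N and tips the case; twisting the gauge to and fro about its upright axis while drawing it up (say 0.6 rad per 4 mm of lift) cuts the pull to a third. Raised 35 mm, the gauge is free
- toolholder: the turning tool: black steel holder, 0.39 kg, 125 mm long, square shank 20 x 20 mm, gold-coloured carbide insert on top of its +x end, where the head is 5 mm wider towards -y over the last 29 mm. Origin: centre of the underside; x along the shank to the insert, z up. It starts flat in the bin, insert up
- tip (a point): cutting tip of the insert: the +x, -y, top corner of the turning tool, 62.5 mm ahead of its origin, 15 mm to its -y side, 20 mm above its underside
- bin: open grey sheet-metal bin, fixed, 220 x 240 x 45 mm (x, y, z), walls and floor 4 mm thick. Origin: centre of its underside. Its three pieces lie in three lanes 66 mm apart, which one holds which varies
- boringbar: round boring bar, 135 mm long along its x, 20 mm in diameter, lying in the bin; stays there. Origin: underside, about its middle
- sleeve: flanged steel bush, 32 mm tall, 32 mm in diameter (flange 42 mm at its foot), standing in the bin; stays there. Origin: centre of its underside
- fixture: setting plate, fixed: steel, 260 x 170 x 15 mm (x, y, z), with a dark raised seat. Origin: centre of its underside. Seat: flat top 50 mm above the bench, x from -120 to -20 mm, y from -25 to 25 mm; a lip 5 mm high, 8 mm wide runs along its +y edge (inner face at y = 17 mm). Its open front end, at x = -20 mm, faces +x; from there to x = 130 mm the plate is bare: the gauge stands there
- chuckkey: steel T-handled chuck key lying on the bench, 130 mm long, handle 160 mm, 16 mm thick; bystander. Origin: under the middle of its handle
- softjaw: stepped steel chuck jaw on the bench, 100 x 38 x 42 mm; bystander. Origin: centre of its underside

How it is judged (in metres and radians):
At the end, for the whole second after the job is handed in: Tool at rest flat on the seat, along it within 0.15 rad, middle -14 to +10 mm off its centre line, tip 5 to 52 mm past its front. Gauge at rest upright (0.05 rad) on the plate, axis within 42 mm of the tip, not touching the tool. Case flat, shifted under 35 mm; boring bar and bush in the bin (z of toolholder in the frame of fixture between 0.047 and 0.0535 m and y of toolholder in the frame of fixture between -0.014 and 0.01 m and x of tip in the frame of fixture between -0.015 and 0.032 m and angle between the x axis of toolholder and the x axis of fixture, either way round below 0.15 rad and angle between toolholder's own z axis and vertical below 0.06 rad and z of gauge in the frame of fixture between 0.012 and 0.018 m and angle between each of gauge, case's own z axis and vertical below 0.05 rad and horizontal distance between gauge and tip below 0.042 m and contact force between gauge and toolholder below 0.1 N and linear speed of each of gauge, toolholder below 0.02 m/s and height (world z) of case below 0.006 m and distance of case from where it was at the start of the episode below 0.035 m and horizontal distance between each of boringbar, sleeve and bin below 0.13 m and height (world z) of each of boringbar, sleeve below 0.03 m).
It fails at once if the gauge case is lifted, tipped or dragged: raised more than 10 mm, tilted more than 0.06 rad or shifted more than 35 mm (height (world z) of case above 0.01 m or angle between case's own z axis and vertical above 0.06 rad or distance of case from where it was at the start of the episode above 0.035 m).
It fails at once if the gauge is tipped more than 0.4 rad (angle between gauge's own z axis and vertical above 0.4 rad).
It fails at once if the gauge or the turning tool is dropped (falls free at more than 0.45 or 0.6 m/s) ((contact force between the fingers and gauge below 0.05 N and linear speed of gauge above 0.45 m/s) or (contact force between the fingers and toolholder below 0.05 N and linear speed of toolholder above 0.6 m/s)).
It fails at once if the gauge is knocked against the turning tool with more than 8 N (contact force between gauge and toolholder above 8 N).
It fails at once if another piece is lifted out of the bin, or the chuck key or chuck jaw is shoved more than 40 mm (height (world z) of any of boringbar, sleeve above 0.06 m or distance of any of chuckkey, softjaw from where it was at the start of the episode above 0.04 m).
It also fails if it takes over 70 s, if anything falls off the work surface, if the arm or the gripper's body presses on something with over 40 N, if the wrist force passes 120 N, or if a joint passes its speed limit or range.

### The arm

A 6-joint arm with a two-finger parallel gripper is mounted at the origin on the work surface. World frame = base frame: x ahead of the robot, y to its left, z up, the work surface at z = 0. Lengths are in m, angles in degrees, forces in N, time in s.
With the tool pointing down it reaches from about 0.35 to 0.975 m from the base axis. Payload 17.4 kg.
Tool frame: the origin (TCP) lies at the very end of the fingers, on their centre line; the grasp point (between the pads) lies 19 mm behind it (hold_point_z is the distance from the TCP to the grasp point, in m); z points along the fingers, x is the direction in which the jaws open and shut, and the axes are right-handed (so a half turn about z gives the same grasp; the last joint's range is limited). The gripper opens to 85 mm and grips with 20 to 120 N. Pads are 22 mm wide; open, the fingers measure 114 mm over their backs; the gripper's body (76 mm by 85 mm) begins 54 mm behind the grasp point. The pads swing forward as they close: fully open they stand 13 mm farther back than shut.
Start: joints at [-2.166, 6.646, 82.598, -0, 90.757, -2.166], TCP at [0.675, -0, 0.231] pointing down, gripper open.
Joint ranges: [-162.19, 162.19], [-47.58, 125.68], [4.15, 143.07], [-65.23, 245.23], [0.69, 171.88], [-170.13, 170.13]. Speed limits (degrees/s): [108.29, 108.29, 127.2, 180, 180, 180].

### API

Orientations are given as a 3x3 rotation matrix whose columns are the frame's x, y, z axes.
In Python, from station import * gives the robot as it stands.
- The arm moves only by the shell command python3 -m creep 'ROWS' [FORCE]. ROWS is JSON, a list of rows, each a list of 3 entries, a list of its own where there are three numbers: the shift along the tool's x, y, z in mm, then the turn, a rotation vector about the tool's x, y, z in degrees, then the finger opening in mm, from 0 to 85.4. In form: [[[tx, ty, tz], [wx, wy, wz], hand], ...]. A call has 1 to 12 rows; each row is the pose to reach, as a shift and turn from the pose commanded when the call began, along the tool's axes at that moment; what a row does not reach only later rows make up. A row lasts 1/10 s, in which the tool goes at most 50 mm and 8.59 degrees, less where a joint would pass 70% of its speed; a pose out of reach is approached as far as the arm can. A call with a gripper value outside its range is refused whole. The fingers move at their own pace and stop on an object; FORCE is the grip in N (left out, the last holds). Time passes only in rows, so rows that repeat a pose let the fingers close. It gives the time, the measured TCP pose, the force and the opening at its end, in the units of the state.
- read_state(): the state, without advancing time (a new reading comes with each control period).
- read_camera(name): name is "scene" or "side" or "wrist"; returns a dict with "image" (400x640x3 uint8, blue, green, red), "depth" (400x640 float32, m along the optical axis (not along the pixel's ray), 0 where there is no reading), "fx", "fy", "cx", "cy" (pixels), "k1" (the pictures are not rectified: a ray, as slopes to the right and down, at radius r is drawn at 1 + k1 r^2 times it, then the intrinsics apply), "extrinsics" (4x4, takes a point from camera to world coordinates). Camera axes: x right, y up, looking along -z (the intrinsics and any distortion apply to the point x, -y, -z); pixel columns grow to the right and rows downward; lengths in m; the calibration is good to about 2 mm. A picture is of the moment at which its call begins.
- job_done(): hands the job in, once; it reports no verdict.
The state is a dict: "time": time; "q": joint angles; "qvel": joint speeds; "tau": joint torques, N m; "ee_pos": TCP position; "tcp_rot": TCP orientation; "contact_force": force on the tool from outside, world axes, zero at the start; "ft_torque": the same for the moment, N m; "width": finger opening in m.
Only numpy, scipy, OpenCV 4.12 (cv2) and the standard library are available. Lean on these libraries where they do the work, as an engineer would, in place of code of your own. Each camera call takes 0.05 s, during which the arm holds its last target.

## Working session

There is one attempt and no reset: what is moved stays moved. The work goes in short steps, Python scripts to look and compute and a shell command to move; the robot and the scene stay as the last step left them, time stands still between calls to the robot, and variables do not carry over. Pictures are saved under pics/ and viewed, and the job is handed in when it is done.

```bash
ls; mkdir -p pics; python3 - <<'E'
from station import *
import cv2
s=read_state();print(s)
for n in("scene","side","wrist"):
    c=read_camera(n);cv2.imwrite(f"pics/{n}0.png",c["image"]);print(n,c["fx"],c["fy"],c["cx"],c["cy"],c["k1"],c["extrinsics"].tolist() if hasattr(c["extrinsics"],'tolist') else c["extrinsics"])
    import numpy as np; np.savez(f"pics/{n}0.npz",**{k:np.array(v) for k,v in c.items()})
E
```

```text
pics
{'time': 0.0, 'q': array([-2.16658658e+00,  6.67581142e+00,  8.26364740e+01, -6.06875782e-04,
        9.07570410e+01, -2.16615969e+00]), 'qvel': array([-0.04621298,  0.03718554,  0.04333425,  0.0357009 , -0.06733393,
       -0.09990541]), 'tau': array([-3.01628024e-03, -7.32023120e+01, -6.32483125e+01, -3.67824050e-04,
        6.55109907e-03, -4.52531231e-05]), 'ee_pos': array([ 6.74804448e-01, -1.40997956e-05,  2.30534436e-01]), 'tcp_rot': array([[ 9.99999269e-01, -7.60539467e-06, -1.20950924e-03],
       [-7.56287428e-06, -9.99999999e-01,  3.51596458e-05],
       [-1.20950951e-03, -3.51504727e-05, -9.99999268e-01]]), 'contact_force': array([-0.41863313, -0.27153443, -0.19050171]), 'ft_torque': array([-0.0107026 , -0.0126729 ,  0.04377025]), 'width': 0.08524264425191139}
scene 379.14284723044193 379.14284723044193 321.1376787052197 198.53774392222473 -0.08364359090738734 [[-0.8781305723364347, -0.3183946275168572, 0.35708760703290643, 0.9122315791615209], [0.4782706045734806, -0.6029385897603453, 0.6385313506623799, 0.6423369851696976], [0.011996946653332815, 0.731498406113238, 0.6817375999054103, 0.7477720948748292], [0.0, 0.0, 0.0, 1.0]]
side 371.3836717401694 371.3836717401694 315.5672355459214 198.9045334957383 -0.08180538563275777 [[0.9394551264587143, 0.22872231264223364, -0.2551669435291907, 0.27642881651310564], [-0.3423372657614701, 0.6593459389978256, -0.6693789130216427, -0.7177838868759947], [0.015141394962204754, 0.7162046051420388, 0.6977260936298243, 0.8400173081390759], [0.0, 0.0, 0.0, 1.0]]
wrist 320.5157274222282 320.5157274222282 320.77434607323886 202.0622723944927 -0.008305109887624246 [[0.99999753611582, 3.783346873043279e-06, 0.0022198531420275754, 0.6757856353833827], [-0.0005885558131310417, 0.9646624884674786, 0.26348802049767556, 0.06773043254396889], [-0.0021404121894422375, -0.2634886778011817, 0.9646601138775468, 0.3735282876177148], [0.0, 0.0, 0.0, 1.0]]
```

View pics/scene0.png

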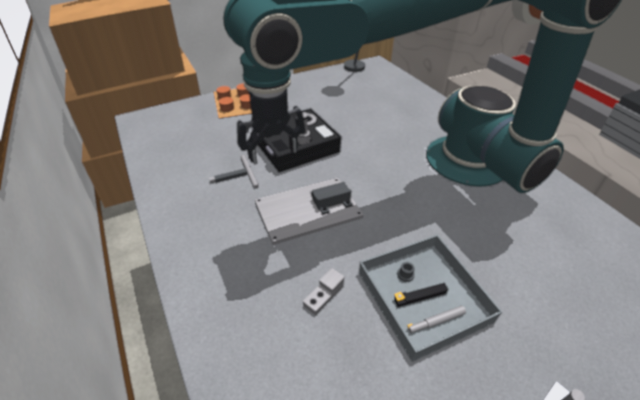

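View pics/side0.png

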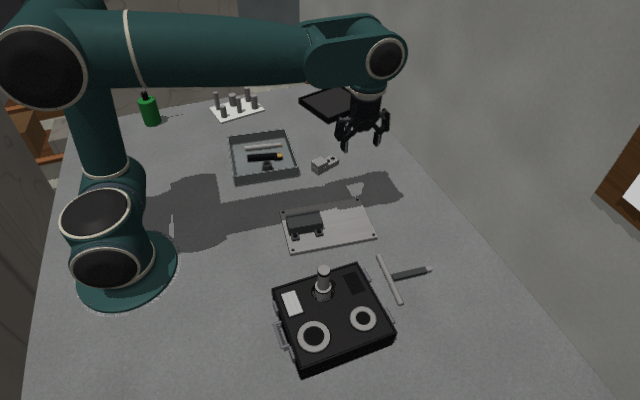

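View pics/wrist0.png

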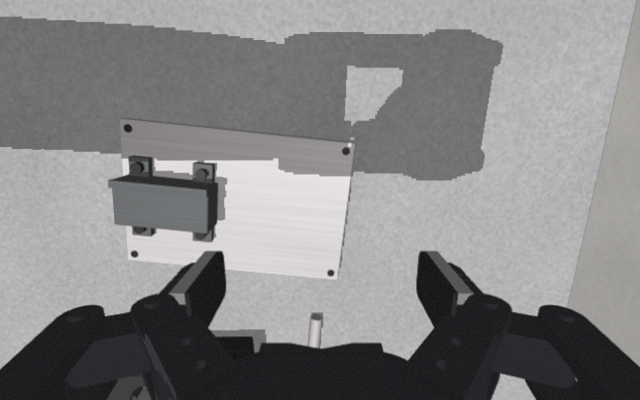

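The scene view shows the bin around (428,297) with the bush at (406,270), the black toolholder with its gold end at (400,297) and the boring bar at (437,319). The plate is at (308,207) and its seat at (332,195). The side view shows the gauge in the case at (323,285). I'll enlarge these next.

```bash
cat > h.py <<'E'
import numpy as np, cv2
def load(p): 
    d=np.load(p); return {k:d[k] for k in d.files}
def ray(c,u,v):
    K=np.array([[c['fx'],0,c['cx']],[0,c['fy'],c['cy']],[0,0,1]],float)
    p=cv2.undistortPoints(np.array([[[u,v]]],float),K,np.array([float(c['k1']),0,0,0]))[0,0]
    return np.array([p[0],-p[1],-1.])
def plane(c,u,v,z):
    E=c['extrinsics'];d=E[:3,:3]@ray(c,u,v);o=E[:3,3];return o+d*(z-o[2])/d[2]
def dep(c,u,v):
    E=c['extrinsics'];return E[:3,3]+E[:3,:3]@ray(c,u,v)*float(c['depth'][int(round(v)),int(round(u))])
def proj(c,P):
    E=c['extrinsics'];q=E[:3,:3].T@(np.asarray(P,float)-E[:3,3]);x,y=q[0]/-q[2],-q[1]/-q[2];s=1+c['k1']*(x*x+y*y)
    return float(c['fx']*x*s+c['cx']),float(c['fy']*y*s+c['cy'])
def crop(c,u0,u1,v0,v1,s,fn):
    im=cv2.resize(c['image'][v0:v1,u0:u1],None,fx=s,fy=s,interpolation=cv2.INTER_CUBIC)
    for u in range((u0//10+1)*10,u1,10):
        cv2.putText(im,str(u),((u-u0)*s,9),0,.33,(0,0,255));cv2.line(im,((u-u0)*s,10),((u-u0)*s,16),(0,0,255))
    for v in range((v0//10+1)*10,v1,10):
        cv2.putText(im,str(v),(0,(v-v0)*s),0,.33,(0,0,255));cv2.line(im,(22,(v-v0)*s),(28,(v-v0)*s),(0,0,255))
    cv2.imwrite(fn,im)
E
python3 - <<'E'
from h import *
c=load("pics/scene0.npz");crop(c,350,510,235,355,5,"pics/bin.png")
c=load("pics/side0.npz");crop(c,265,400,255,375,5,"pics/case.png")
c=load("pics/side0.npz");crop(c,225,385,125,255,4,"pics/plate.png")
E
```

```text
(no output)
```

View pics/bin.png

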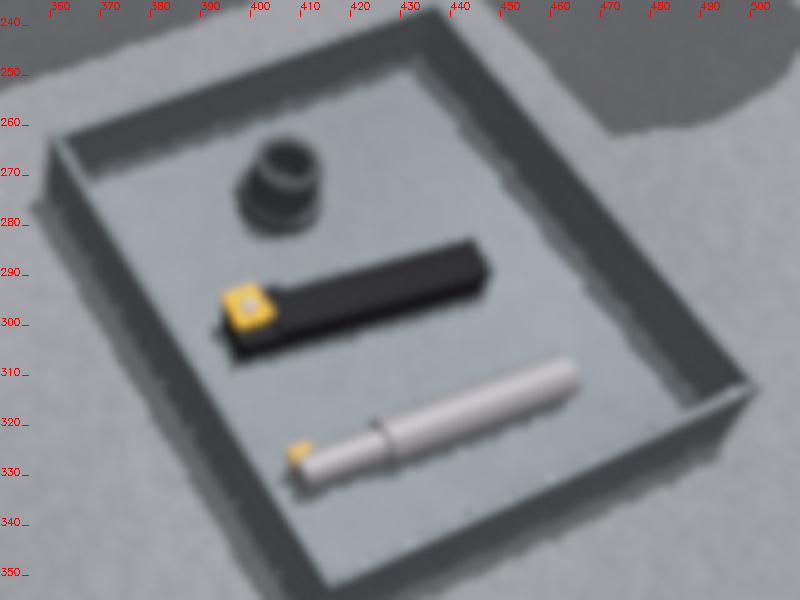

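View pics/case.png

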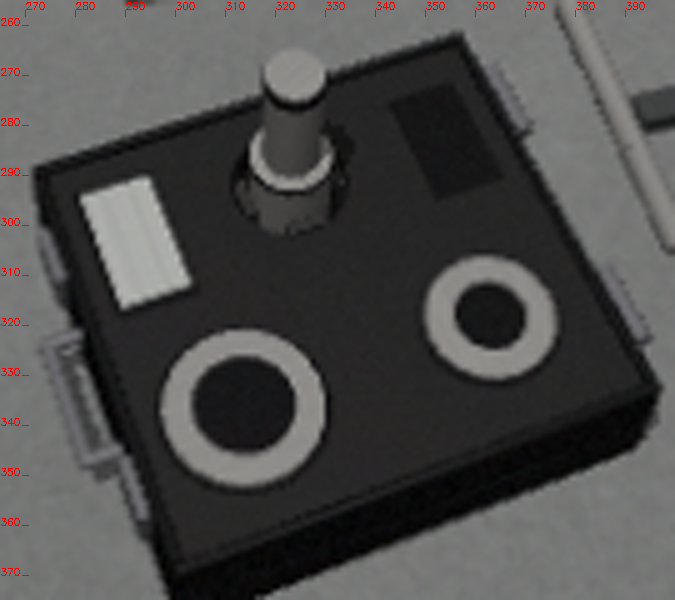

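View pics/plate.png

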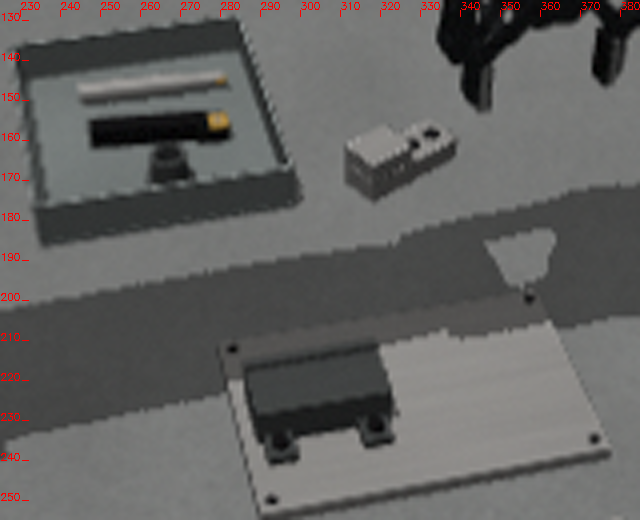

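```bash
python3 - <<'E'
from h import *
np.set_printoptions(precision=4,suppress=True)
c=load("pics/scene0.npz");s=load("pics/side0.npz");w=load("pics/wrist0.npz")
print("tool scene")
for n,u,v in(("tip",394.4,293.4),("headnear",397.4,301.6),("tailfar",444.6,282.6),("tailnear",448,287.4)):
    print(n,plane(c,u,v,.024),dep(c,u,v))
print("tool side")
for n,u,v in(("tip",282.3,157.5),("headfar",280.8,152.5),("tailfar",248.3,154.8),("tailnear",247.5,160.5)):
    print(n,plane(s,u,v,.024),dep(s,u,v))
print("gauge top",plane(s,323.8,269,.151),dep(s,323.8,269),"foot",plane(s,323,287,.086))
print("bush scene",plane(c,408,268,.036),"side",plane(s,267,161,.036))
print("case corners")
for u,v in((272,288.5),(357,262),(396,332),(301,369)):print(plane(s,u,v,.065),dep(s,u,v))
print("bin rim scene")
for u,v in((360.5,262.5),(437,237),(500,313),(415,353)):print(plane(c,u,v,.045),dep(c,u,v))
print("plate wrist screws/corners")
for u,v in((121,119),(354,143),(338,279),(128,262)):print(plane(w,u,v,.015),dep(w,u,v))
print("seat wrist")
for u,v in((216,234),(217,190),(113,224),(109,181)):print(plane(w,u,v,.05),dep(w,u,v))
E
python3 - <<'E'
import sys;sys.path.insert(0,'.')
from h import *
w=load("pics/wrist0.npz");crop(w,100,370,100,290,3,"pics/wp.png")
E
```

```text
tool scene
tip [0.537 0.313 0.024] [0.5271 0.3042 0.0048]
headnear [0.5438 0.3332 0.024 ] [0.541  0.3309 0.0186]
tailfar [0.4178 0.3457 0.024 ] [0.4055 0.3383 0.006 ]
tailnear [0.4197 0.3595 0.024 ] [0.4056 0.3514 0.0032]
tool side
tip [0.5353 0.302  0.024 ] [0.5412 0.3253 0.0054]
headfar [0.5384 0.332  0.024 ] [0.5399 0.3381 0.0192]
tailfar [0.4245 0.3571 0.024 ] [0.4245 0.3574 0.0238]
tailnear [0.4147 0.3258 0.024 ] [0.4173 0.3457 0.0085]
gauge top [ 0.469  -0.2736  0.151 ] [ 0.469  -0.2736  0.151 ] foot [ 0.4671 -0.2788  0.086 ]
bush scene [0.4741 0.2778 0.036 ] side [0.4759 0.2855 0.036 ]
case corners
[ 0.3552 -0.2299  0.065 ] [ 0.3553 -0.2293  0.064 ]
[ 0.5808 -0.2265  0.065 ] [ 0.5801 -0.2276  0.0668]
[ 0.5836 -0.4302  0.065 ] [ 0.5839 -0.4299  0.0642]
[ 0.3597 -0.4358  0.065 ] [ 0.3598 -0.4357  0.0647]
bin rim scene
[0.5674 0.2171 0.045 ] [0.5665 0.216  0.0432]
[0.3566 0.2416 0.045 ] [0.3516 0.2379 0.0386]
[0.3797 0.4717 0.045 ] [0.3764 0.4707 0.0407]
[0.5929 0.4513 0.045 ] [0.5889 0.4489 0.0362]
plate wrist screws/corners
[0.4576 0.0635 0.015 ] [0.4577 0.0635 0.0151]
[0.7117 0.0374 0.015 ] [0.7119 0.0372 0.0129]
[ 0.6963 -0.1292  0.015 ] [ 0.6971 -0.137   0.0008]
[ 0.4382 -0.1065  0.015 ] [ 0.4285 -0.1136  0.0003]
seat wrist
[ 0.5621 -0.0563  0.05  ] [ 0.55   -0.0695  0.0155]
[ 0.5674 -0.0077  0.05  ] [ 0.5566 -0.0152  0.0178]
[ 0.4523 -0.045   0.05  ] [ 0.4189 -0.0619  0.0016]
[0.4563 0.0019 0.05  ] [0.4607 0.0033 0.0565]
```

View pics/wp.png

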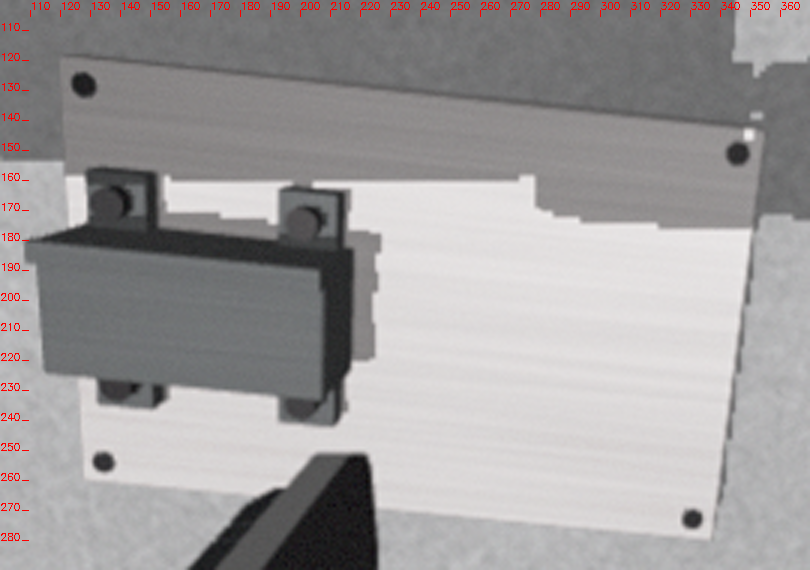

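```bash
python3 -m creep '[[[-40,-60,0],[0,0,-8],50],[[-80,-120,0],[0,0,-16],50],[[-120,-180,0],[0,0,-24],50],[[-150,-230,0],[0,0,-32],50],[[-180,-280,0],[0,0,-40],50],[[-195,-320,0],[0,0,-48],50],[[-195,-336,0],[0,0,-56],50],[[-195,-336,0],[0,0,-64],50],[[-195,-336,0],[0,0,-72],50],[[-195,-336,0],[0,0,-77.5],50],[[-195,-336,0],[0,0,-77.5],50],[[-195,-336,0],[0,0,-77.5],50]]' 40
python3 - <<'E'
from station import *
from h import *
c=read_camera("wrist");np.savez("pics/w1.npz",**c);crop(c,0,640,0,400,1,"pics/w1.png")
print(read_state()['ee_pos'],read_state()['tcp_rot'])
E
```

```text
time: 1.35
ee_pos: [0.48, 0.3359, 0.2312]
tcp_rot: [[0.22, 0.976, -0.0], [0.976, -0.22, -0.0], [-0.0, -0.0, -1.0]]
contact_force: [-0.3, -0.2, 0.3]
width: 0.0499
[0.48008006 0.33576768 0.23119155] [[ 2.19644549e-01  9.75579952e-01 -1.69610651e-04]
 [ 9.75579954e-01 -2.19644571e-01 -1.24787534e-04]
 [-1.58994275e-04 -1.38059849e-04 -9.99999978e-01]]
```

View pics/w1.png

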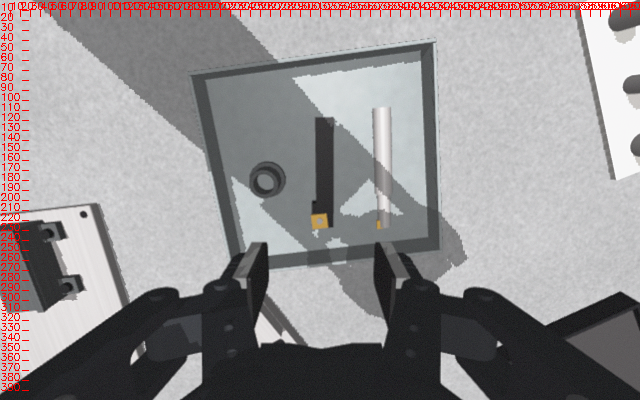

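The tool is in the wrist view at about (323,172), between the bush (267,180) and the bar (382,167). I'll enlarge it.

```bash
python3 - <<'E'
from h import *
c=load("pics/w1.npz");crop(c,290,410,100,240,4,"pics/w1c.png")
E
```

```text
(no output)
```

View pics/w1c.png

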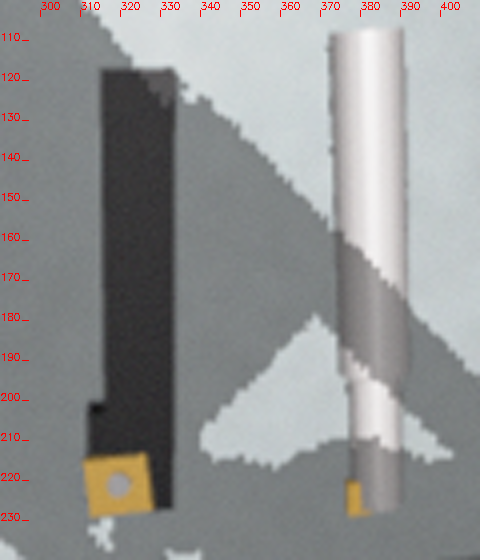

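```bash
python3 - <<'E'
from h import *
np.set_printoptions(precision=4,suppress=True)
c=load("pics/w1.npz")
P={n:plane(c,u,v,.024) for n,u,v in(("tailL",314.5,117.5),("tailR",333.5,117.5),("headR",332.5,227),("tip",312,229),("R2",333,170),("L2",315.2,185))}
for n in P:print(n,P[n])
for a,b in(("tailR","headR"),("tailL","L2"),("tailR","R2")):
    d=P[b]-P[a];print(a,b,np.linalg.norm(d),np.degrees(np.arctan2(d[1],d[0])))
print(np.linalg.norm(P['tailL']-P['tailR']))
print("width mid",(P["R2"]+P["L2"])/2)
E
```

```text
tailL [0.4168 0.3444 0.024 ]
tailR [0.4213 0.364  0.024 ]
headR [0.5408 0.3372 0.024 ]
tip [0.5379 0.3135 0.024 ]
R2 [0.4759 0.3517 0.024 ]
L2 [0.488  0.3288 0.024 ]
tailR headR 0.12247107098422463 -12.667301809576314
tailL L2 0.07286795596868377 -12.396640557037948
tailR R2 0.055980285195899024 -12.693742807591457
0.020076218723137775
width mid [0.4819 0.3403 0.024 ]
```

```bash
python3 -m creep '[[[2,-1,40],[0,0,0],42],[[4,-2,80],[0,0,0],42],[[4,-2,120],[0,0,0],42],[[4,-2,160],[0,0,0],42],[[4,-2,190],[0,0,0],42],[[4,-2,205],[0,0,0],42],[[4,-2,214],[0,0,0],42],[[4,-2,218],[0,0,0],42],[[4,-2,218],[0,0,0],42]]' 40
python3 -m creep '[[[0,0,0],[0,0,0],10],[[0,0,0],[0,0,0],10],[[0,0,0],[0,0,0],10],[[0,0,0],[0,0,0],10],[[0,0,0],[0,0,0],10],[[0,0,0],[0,0,0],10]]' 60
```

```text
time: 2.3
ee_pos: [0.4794, 0.3405, 0.0141]
tcp_rot: [[0.217, 0.976, 0.001], [0.976, -0.217, 0.001], [0.001, 0.001, -1.0]]
contact_force: [0.3, 0.6, 0.5]
width: 0.0416
time: 2.9
ee_pos: [0.4796, 0.3408, 0.0148]
tcp_rot: [[0.216, 0.976, 0.002], [0.976, -0.216, 0.001], [0.001, 0.001, -1.0]]
contact_force: [-1.2, -1.0, 5.2]
width: 0.0184
```

```bash
python3 -m creep '[[[0,0,0],[0,0,0],30],[[0,0,0],[0,0,0],30],[[0,0,0],[0,0,0],30],[[0,0,3],[0,0,0],30],[[0,0,3],[0,0,0],10],[[0,0,3],[0,0,0],10],[[0,0,3],[0,0,0],10],[[0,0,3],[0,0,0],10],[[0,0,3],[0,0,0],10]]' 70
python3 - <<'E'
from station import *
from h import *
c=read_camera("wrist");cv2.imwrite("pics/w2.png",c["image"])
E
```

```text
time: 3.8
ee_pos: [0.4788, 0.3403, 0.0101]
tcp_rot: [[0.216, 0.976, -0.0], [0.976, -0.216, -0.0], [-0.0, -0.0, -1.0]]
contact_force: [0.7, 0.2, -2.6]
width: 0.0182
```

View pics/w2.png

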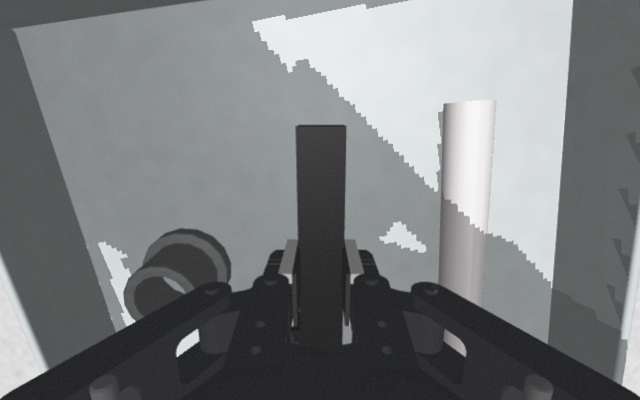

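The jaws straddle the shank at (321,300), centred and clear of the bush and the bar. Next I'll lift, and fit the plate pose.

```bash
python3 -m creep '[[[0,0,-10],[0,0,0],10],[[0,0,-30],[0,0,0],10],[[0,0,-60],[0,0,0],10],[[0,0,-100],[0,0,0],10],[[0,0,-140],[0,0,0],10],[[0,0,-150],[0,0,0],10],[[0,0,-150],[0,0,0],10]]' 70
python3 - <<'E'
from station import *
from h import *
from scipy.optimize import least_squares
np.set_printoptions(precision=4,suppress=True)
c=read_camera("wrist");cv2.imwrite("pics/w3.png",c["image"]);np.savez("pics/w3.npz",**c)
print(read_state()['width'])
w=load("pics/wrist0.npz")
M=[((-.130,.085),(121,119)),((.130,.085),(354,143)),((.130,-.085),(337,279.5)),((-.130,-.085),(128,260))]
def f(p):
    r=[]
    for (x,y),(u,v) in M:
        q=proj(w,[p[0]+np.cos(p[2])*x-np.sin(p[2])*y,p[1]+np.sin(p[2])*x+np.cos(p[2])*y,.015]);r+=[q[0]-u,q[1]-v]
    return r
s=least_squares(f,[.576,-.034,-.1]);print(s.x,np.degrees(s.x[2]),s.fun)
p=s.x
def F(x,y):return np.array([p[0]+np.cos(p[2])*x-np.sin(p[2])*y,p[1]+np.sin(p[2])*x+np.cos(p[2])*y])
for x,y,z in((-.02,-.025,.05),(-.02,.025,.055),(-.12,-.025,.05),(-.12,.025,.055)):print(proj(w,[*F(x,y),z]))
print("tool origin target",F(-.0545,-.004))
E
```

```text
time: 4.55
ee_pos: [0.4794, 0.3407, 0.1624]
tcp_rot: [[0.216, 0.976, 0.003], [0.976, -0.216, 0.002], [0.002, 0.002, -1.0]]
contact_force: [-1.5, 0.6, -4.9]
width: 0.0181
0.01827770015308794
[ 0.5758 -0.0336 -0.1028] -5.892364655079079 [-2.3315 -0.7532  1.938  -0.191   1.0403  1.1496 -0.5808  0.7307]
(207.86302993697564, 234.0760115898363)
(206.649933266772, 190.16542856291116)
(114.57496478478316, 224.99877554454258)
(108.23685484052854, 180.36587064405614)
tool origin target [ 0.5212 -0.032 ]
```

View pics/w3.png

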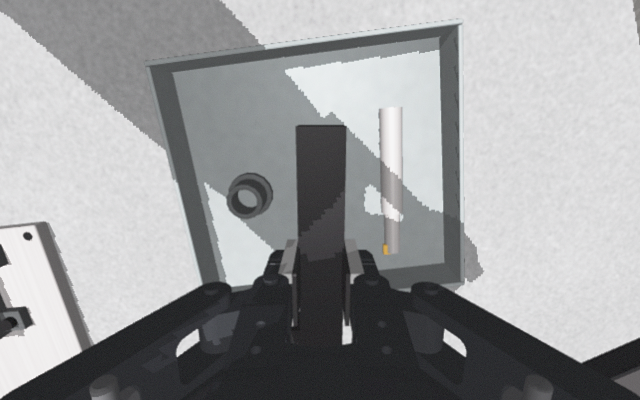

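```bash
python3 - <<'E'
from h import *
np.set_printoptions(precision=4,suppress=True)
c=load("pics/w3.npz")
R=np.array([[0.216, 0.976, 0.0], [0.976, -0.216, 0.0], [0,0, -1.0]]);t=np.array([0.4794, 0.3407, 0.1624])
for u,v in((296.5,126),(346,126),(297,230),(346,230)):
    print(R.T@(plane(c,u,v,.1763)-t))
d=np.array([.5212,-.032,.12])-t
print("shift",R.T@d)
E
```

```text
[-0.0083 -0.0619 -0.0139]
[ 0.0111 -0.0618 -0.0139]
[-0.009  -0.0186 -0.0139]
[ 0.0119 -0.0186 -0.0139]
shift [-0.3547  0.1213  0.0424]
```

```bash
python3 -m creep '[[[-20,7,0],[0,0,0],10],[[-55,19,0],[0,0,0],10],[[-95,32,0],[0,0,-1],10],[[-135,46,0],[0,0,-2],10],[[-175,60,0],[0,0,-3],10],[[-215,73,5],[0,0,-4],10],[[-255,87,10],[0,0,-5],10],[[-290,99,20],[0,0,-6],10],[[-320,109,30],[0,0,-6.6],10],[[-342,117,38],[0,0,-6.6],10],[[-355,121,42],[0,0,-6.6],10],[[-355,121,42],[0,0,-6.6],10]]' 70
python3 - <<'E'
from station import *
from h import *
s=read_state();print(s['ee_pos'],s['tcp_rot'],s['contact_force'])
for n in("wrist","side"):
    c=read_camera(n);cv2.imwrite(f"pics/{n}4.png",c["image"]);np.savez(f"pics/{n}4.npz",**c)
E
```

```text
time: 5.8
ee_pos: [0.5194, -0.0335, 0.1163]
tcp_rot: [[0.105, 0.995, -0.003], [0.995, -0.105, 0.0], [-0.0, -0.003, -1.0]]
contact_force: [1.1, 0.5, -4.3]
width: 0.0183
[ 0.51940612 -0.03345763  0.11625194] [[ 1.04537289e-01  9.94515912e-01 -3.17106001e-03]
 [ 9.94520964e-01 -1.04537049e-01  2.41685979e-04]
 [-9.11327037e-05 -3.17895085e-03 -9.99994943e-01]] [ 1.11723782  0.53918505 -4.28589169]
```

View pics/wrist4.png

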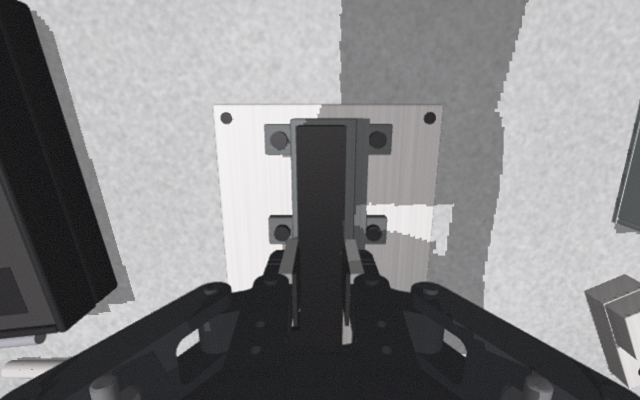

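View pics/side4.png

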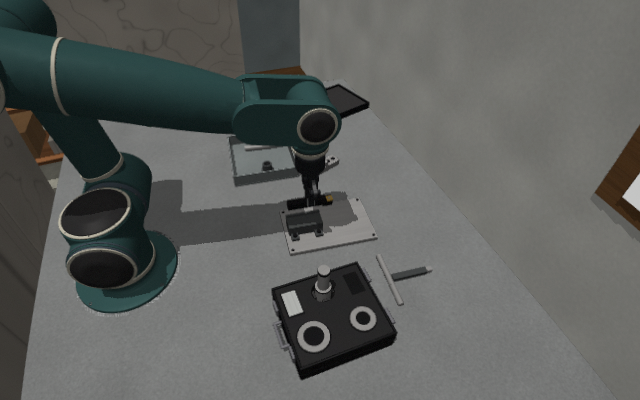

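```bash
python3 -m creep '[[[0,0,15],[0,0,0],10],[[0,0,35],[0,0,0],10],[[0,0,50],[0,0,0],10],[[0,0,56],[0,0,0],10],[[0,0,59],[0,0,0],10],[[0,0,59],[0,0,0],10],[[0,0,59],[0,0,0],10]]' 70
python3 - <<'E'
from station import *
from h import *
for n in("wrist","side"):
    c=read_camera(n);np.savez(f"pics/{n}5.npz",**c)
    crop(c,*((260,390,90,260,4) if n=="wrist" else (265,395,170,270,6)),f"pics/{n}5.png")
E
```

```text
time: 6.6
ee_pos: [0.5206, -0.0324, 0.06]
tcp_rot: [[0.103, 0.995, 0.001], [0.995, -0.103, -0.0], [0.0, 0.001, -1.0]]
contact_force: [0.3, 0.1, -3.7]
width: 0.0181
```

View pics/wrist5.png

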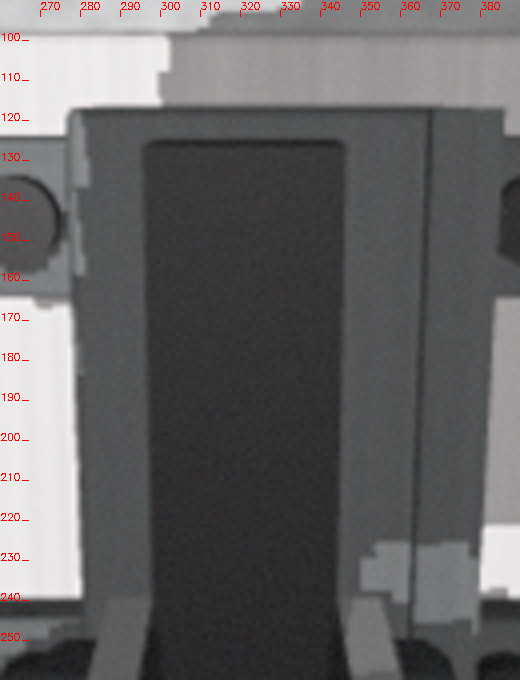

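View pics/side5.png

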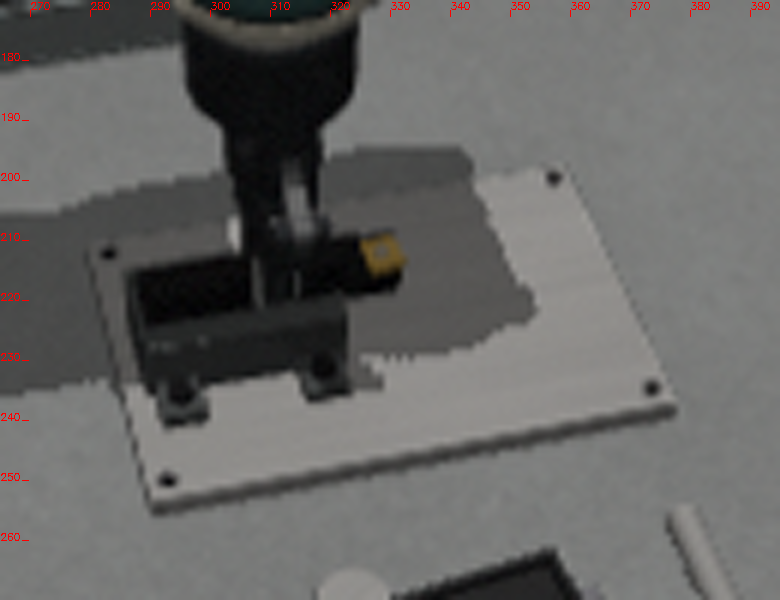

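The wrist crop shows the shank at u 296–345, parallel to the seat and clear of the lip's inner face (u 365). The tail sits just inside the seat's rear edge. I'll lower it slowly until it touches.

```bash
python3 -m creep '[[[0,0,1],[0,0,0],10],[[0,0,2],[0,0,0],10],[[0,0,3],[0,0,0],10],[[0,0,3.5],[0,0,0],10],[[0,0,4],[0,0,0],10],[[0,0,4],[0,0,0],10]]' 70
```

```text
time: 7.3
ee_pos: [0.5202, -0.0325, 0.056]
tcp_rot: [[0.103, 0.995, -0.0], [0.995, -0.103, -0.0], [-0.0, -0.0, -1.0]]
contact_force: [-6.5, 0.8, 7.6]
width: 0.0182
```

```bash
python3 -m creep '[[[0,0,0],[0,0,0],22],[[0,0,0],[0,0,0],26],[[0,0,0],[0,0,0],32],[[0,0,0],[0,0,0],36],[[0,0,0],[0,0,0],36],[[0,0,-8],[0,0,0],36],[[0,0,-30],[0,0,0],36],[[0,0,-70],[0,0,0],40],[[0,0,-110],[0,0,0],40],[[0,0,-150],[0,0,0],50],[[0,0,-170],[0,0,0],50],[[0,0,-170],[0,0,0],50]]' 70
python3 - <<'E'
from station import *
from h import *
s=read_state();print(s['q'])
for n in("wrist","side"):
    c=read_camera(n);np.savez(f"pics/{n}6.npz",**c)
    cv2.imwrite(f"pics/{n}6.png",c['image'])
crop(c,265,395,170,270,6,f"pics/{n}6.png")
E
```

```text
time: 8.5
ee_pos: [0.5211, -0.0326, 0.2295]
tcp_rot: [[0.103, 0.995, 0.005], [0.995, -0.103, -0.001], [-0.0, 0.005, -1.0]]
contact_force: [-0.0, 0.4, -0.0]
width: 0.05
[-6.37360861e+00 -1.28357606e+01  1.01476619e+02 -2.52143674e-04
  9.10500921e+01 -9.04749081e+01]
```

View pics/wrist6.png

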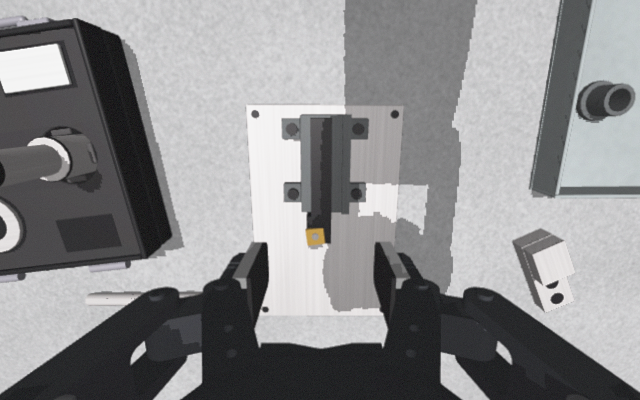

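View pics/side6.png

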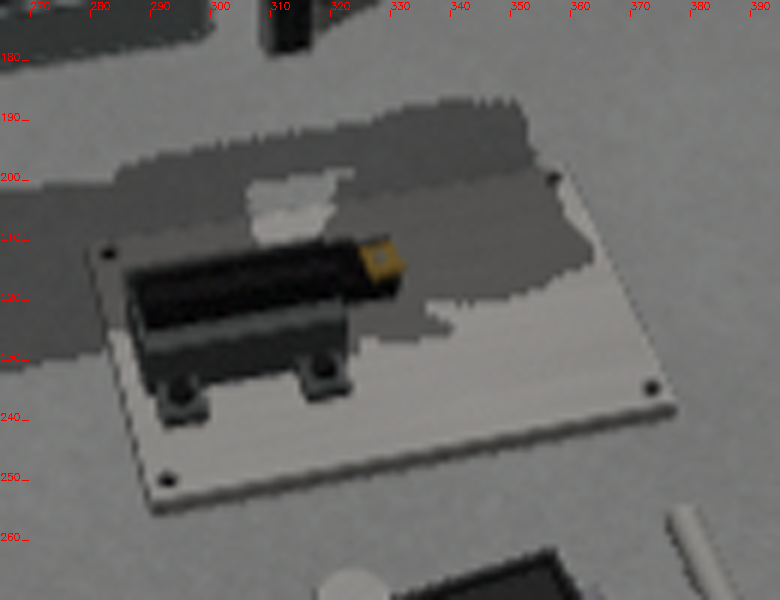

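```bash
python3 -m creep '[[[-25,-3,0],[0,0,0],70],[[-60,-7,0],[0,0,0],70],[[-100,-11,0],[0,0,0],70],[[-140,-15,0],[0,0,0],70],[[-175,-19,0],[0,0,0],70],[[-205,-22,0],[0,0,0],70],[[-230,-25,0],[0,0,0],70],[[-245,-27,0],[0,0,0],70],[[-245,-27,0],[0,0,0],70],[[-245,-27,0],[0,0,0],70]]'
python3 - <<'E'
from station import *
from h import *
np.set_printoptions(precision=4,suppress=True)
s=load("pics/side6.npz");w=load("pics/wrist6.npz")
print("tip",plane(s,331.2,215,.07),plane(w,307.5,246,.07))
for u,v in((296,217),(310,214),(325,212)):print(dep(s,u,v))
print(read_state()['q'])
c=read_camera("wrist");np.savez(f"pics/w7.npz",**c);cv2.imwrite("pics/w7.png",c['image'])
E
```

```text
time: 9.6
ee_pos: [0.4681, -0.2729, 0.2247]
tcp_rot: [[0.103, 0.995, -0.001], [0.995, -0.103, 0.001], [0.001, -0.001, -1.0]]
contact_force: [0.2, 0.2, 0.3]
width: 0.0703
tip [ 0.5776 -0.0554  0.07  ] [ 0.583  -0.0514  0.07  ]
[ 0.4804 -0.0305  0.0708]
[ 0.5221 -0.0314  0.0695]
[ 0.5648 -0.0395  0.0711]
[ -32.9456   -9.947    99.452     0.0151   90.5573 -117.0254]
```

View pics/w7.png

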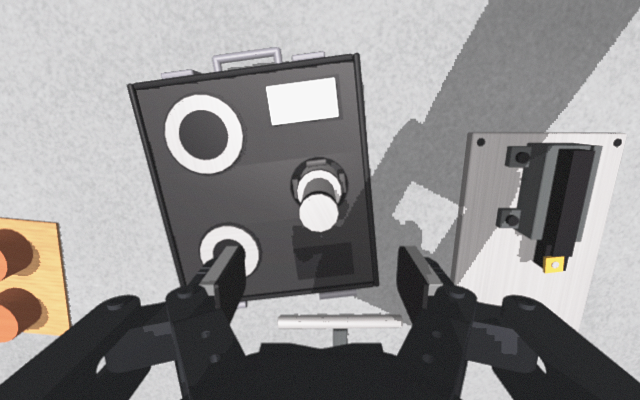

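```bash
python3 - <<'E'
from h import *
np.set_printoptions(precision=4,suppress=True)
c=load("pics/w7.npz");crop(c,270,370,145,245,6,"pics/w7c.png")
print(plane(c,319,212,.151),dep(c,319,212),proj(c,[.469,-.2736,.151]))
E
```

```text
[ 0.4683 -0.273   0.151 ] [ 0.4684 -0.273   0.1507] (318.2171110491498, 213.03509318891773)
```

View pics/w7c.png

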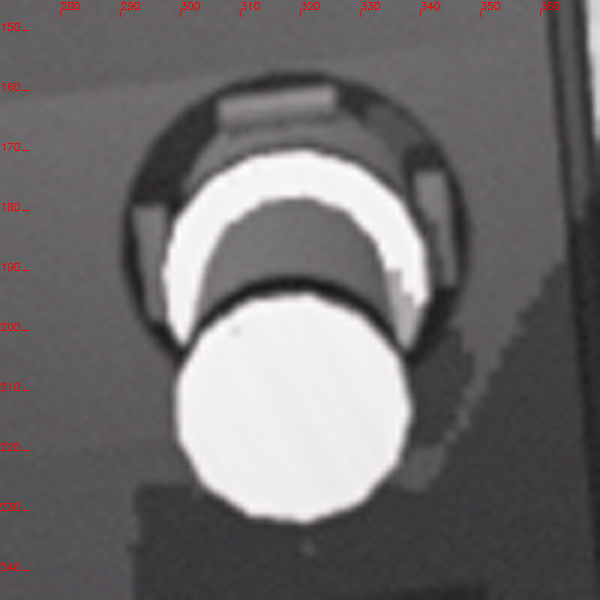

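```bash
python3 -m creep '[[[0,0,20],[0,0,0],60],[[0,0,50],[0,0,0],60],[[0,0,85],[0,0,0],60],[[0,0,110],[0,0,0],60],[[0,0,122],[0,0,0],60],[[0,0,126],[0,0,0],50],[[0,0,126],[0,0,0],45],[[0,0,126],[0,0,0],40],[[0,0,126],[0,0,0],36],[[0,0,126],[0,0,0],33]]' 30
python3 -m creep '[[[0,0,0],[0,0,0],26],[[0,0,0],[0,0,0],22],[[0,0,0],[0,0,0],15],[[0,0,0],[0,0,0],15],[[0,0,0],[0,0,0],15]]' 40
```

```text
time: 10.65
ee_pos: [0.4685, -0.2736, 0.1001]
tcp_rot: [[0.103, 0.995, 0.001], [0.995, -0.103, -0.001], [-0.001, 0.001, -1.0]]
contact_force: [0.6, 0.5, 1.0]
width: 0.0327
time: 11.15
ee_pos: [0.4684, -0.2739, 0.1001]
tcp_rot: [[0.103, 0.995, 0.001], [0.995, -0.103, -0.001], [-0.001, 0.001, -1.0]]
contact_force: [-0.8, -3.9, 6.3]
width: 0.0271
```

```bash
python3 -m creep '[[[0,0,0],[0,0,0],15],[[0,0,0],[0,0,8],15],[[0,0,-0.5],[0,0,16],15],[[0,0,-1],[0,0,8],15],[[0,0,-1.5],[0,0,0],15],[[0,0,-2],[0,0,-8],15],[[0,0,-2.5],[0,0,-16],15],[[0,0,-3],[0,0,-8],15],[[0,0,-3.5],[0,0,0],15],[[0,0,-4],[0,0,8],15]]' 100
python3 - <<'E'
from station import *
from h import *
s=read_state();print(s['ee_pos'],s['contact_force'],s['ft_torque'],s['q'])
c=read_camera("side");np.savez("pics/s8.npz",**c);crop(c,265,400,225,375,4,"pics/s8.png")
E
```

```text
time: 12.15
ee_pos: [0.4677, -0.2733, 0.1024]
tcp_rot: [[0.246, 0.969, -0.001], [0.969, -0.246, 0.001], [0.0, -0.001, -1.0]]
contact_force: [-1.1, -2.9, -8.1]
width: 0.0263
[ 0.46768294 -0.27327474  0.10235006] [-1.07441408 -2.93638049 -8.11395737] [-0.53794059 -0.15084012  0.35888251] [-3.29862416e+01 -6.30065425e+00  1.07707683e+02 -1.99727174e-02
  7.86768025e+01 -1.08766232e+02]
```

View pics/s8.png

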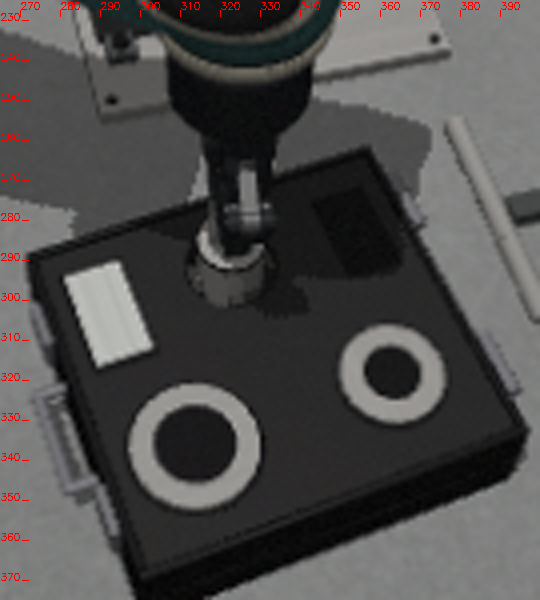

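```bash
python3 -m creep '[[[0,0,-0.7],[0,0,8],15],[[0,0,-1.4],[0,0,0],15],[[0,0,-2.1],[0,0,-8],15],[[0,0,-2.8],[0,0,-16],15],[[0,0,-3.5],[0,0,-24],15],[[0,0,-4.2],[0,0,-16],15],[[0,0,-4.9],[0,0,-8],15],[[0,0,-5.6],[0,0,0],15],[[0,0,-6.3],[0,0,8],15],[[0,0,-7],[0,0,0],15],[[0,0,-7.7],[0,0,-8],15],[[0,0,-8.4],[0,0,-16],15]]' 100
python3 -m creep '[[[0,0,-0.7],[0,0,-8],15],[[0,0,-1.4],[0,0,0],15],[[0,0,-2.1],[0,0,8],15],[[0,0,-2.8],[0,0,16],15],[[0,0,-3.5],[0,0,24],15],[[0,0,-4.2],[0,0,16],15],[[0,0,-4.9],[0,0,8],15],[[0,0,-5.6],[0,0,0],15],[[0,0,-6.3],[0,0,-8],15],[[0,0,-7],[0,0,0],15],[[0,0,-7.7],[0,0,8],15],[[0,0,-8.4],[0,0,16],15]]' 100
python3 - <<'E'
from station import *
from h import *
c=read_camera("side");np.savez("pics/s9.npz",**c);crop(c,265,400,225,375,4,"pics/s9.png")
E
```

```text
time: 13.4
ee_pos: [0.4678, -0.2731, 0.1107]
tcp_rot: [[-0.045, 0.999, -0.001], [0.999, 0.045, 0.001], [0.001, -0.001, -1.0]]
contact_force: [0.9, -1.3, -9.3]
width: 0.0257
time: 14.6
ee_pos: [0.4678, -0.2732, 0.1192]
tcp_rot: [[0.243, 0.97, -0.001], [0.97, -0.243, 0.001], [0.0, -0.001, -1.0]]
contact_force: [1.5, -1.5, -8.6]
width: 0.0262
```

View pics/s9.png

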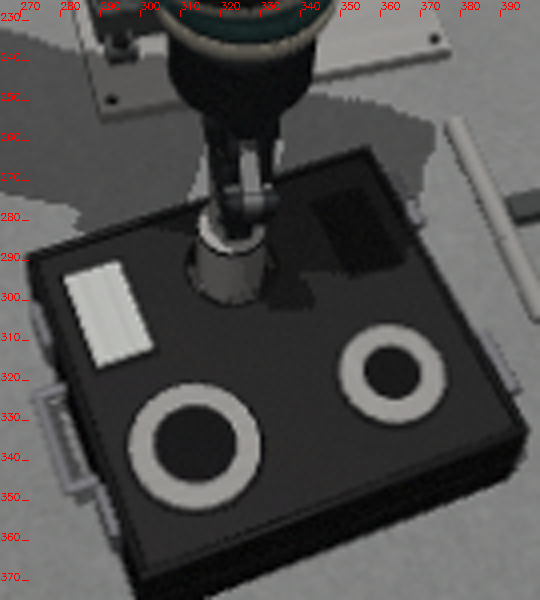

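The gauge foot now stands well out at (320,288), and the case corners are unchanged. I'll carry on with the twisting.

```bash
python3 -m creep '[[[0,0,-0.7],[0,0,8],15],[[0,0,-1.4],[0,0,0],15],[[0,0,-2.1],[0,0,-8],15],[[0,0,-2.8],[0,0,-16],15],[[0,0,-3.5],[0,0,-24],15],[[0,0,-4.2],[0,0,-16],15],[[0,0,-4.9],[0,0,-8],15],[[0,0,-5.6],[0,0,0],15],[[0,0,-6.3],[0,0,8],15],[[0,0,-7],[0,0,0],15],[[0,0,-7.7],[0,0,-8],15],[[0,0,-8.4],[0,0,-16],15]]' 100
python3 -m creep '[[[0,0,-0.7],[0,0,-8],15],[[0,0,-1.4],[0,0,0],15],[[0,0,-2.1],[0,0,8],15],[[0,0,-2.8],[0,0,16],15],[[0,0,-3.5],[0,0,24],15],[[0,0,-4.2],[0,0,16],15],[[0,0,-4.9],[0,0,8],15],[[0,0,-5.6],[0,0,0],15],[[0,0,-6.3],[0,0,-8],15],[[0,0,-7],[0,0,0],15],[[0,0,-7.7],[0,0,8],15],[[0,0,-8.4],[0,0,8],15]]' 100
python3 - <<'E'
from station import *
from h import *
c=read_camera("side");np.savez("pics/s10.npz",**c);crop(c,265,400,225,375,4,"pics/s10.png")
E
```

```text
time: 15.85
ee_pos: [0.4679, -0.2732, 0.1278]
tcp_rot: [[-0.048, 0.999, -0.001], [0.999, 0.048, 0.001], [0.001, -0.001, -1.0]]
contact_force: [0.7, -2.1, -8.5]
width: 0.0259
time: 17.05
ee_pos: [0.468, -0.2732, 0.1367]
tcp_rot: [[0.101, 0.995, -0.0], [0.995, -0.101, 0.001], [0.001, -0.0, -1.0]]
contact_force: [0.7, -0.1, -4.4]
width: 0.0257
```

View pics/s10.png

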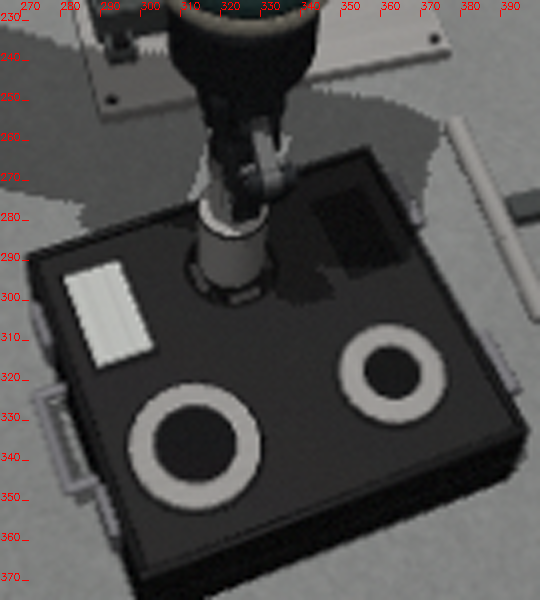

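```bash
python3 -m creep '[[[0,0,-1],[0,0,0],15],[[0,0,-4],[0,0,0],15],[[0,0,-10],[0,0,0],15],[[0,0,-22],[0,0,0],15],[[0,0,-38],[0,0,0],15],[[0,0,-54],[0,0,0],15],[[0,0,-62],[0,0,0],15],[[0,0,-65],[0,0,0],15],[[0,0,-65],[0,0,0],15]]' 100
python3 -m creep '[[[8,4,0],[0,0,0],15],[[25,13,0],[0,0,0],15],[[50,26,0],[0,0,0],15],[[80,42,0],[0,0,0],15],[[110,57,0],[0,0,0],15],[[140,73,0],[0,0,0],15],[[170,89,0],[0,0,0],15],[[195,102,0],[0,0,0],15],[[215,112,0],[0,0,0],15],[[226,118,0],[0,0,0],15],[[230,120,0],[0,0,0],15],[[230,120,0],[0,0,0],15]]' 100
python3 - <<'E'
from station import *
from h import *
for n in("wrist","side","scene"):
    c=read_camera(n);np.savez(f"pics/{n}11.npz",**c);cv2.imwrite(f"pics/{n}11.png",c['image'])
    if n=="side":crop(c,265,400,145,265,5,"pics/side11.png")
    if n=="scene":crop(c,230,390,110,260,5,"pics/scene11.png")
E
```

```text
time: 18.0
ee_pos: [0.4682, -0.2734, 0.2022]
tcp_rot: [[0.103, 0.995, 0.0], [0.995, -0.103, -0.0], [-0.0, 0.0, -1.0]]
contact_force: [-1.1, -1.7, -3.7]
width: 0.0259
time: 19.2
ee_pos: [0.6111, -0.0568, 0.2015]
tcp_rot: [[0.102, 0.995, -0.001], [0.995, -0.102, -0.0], [-0.0, -0.001, -1.0]]
contact_force: [-0.5, -0.4, -4.1]
width: 0.026
```

View pics/wrist11.png

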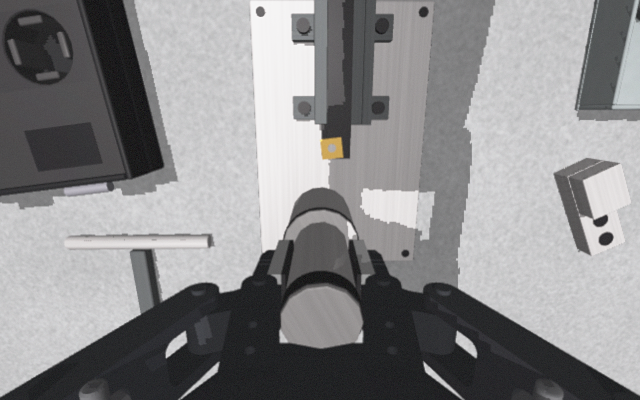

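View pics/side11.png

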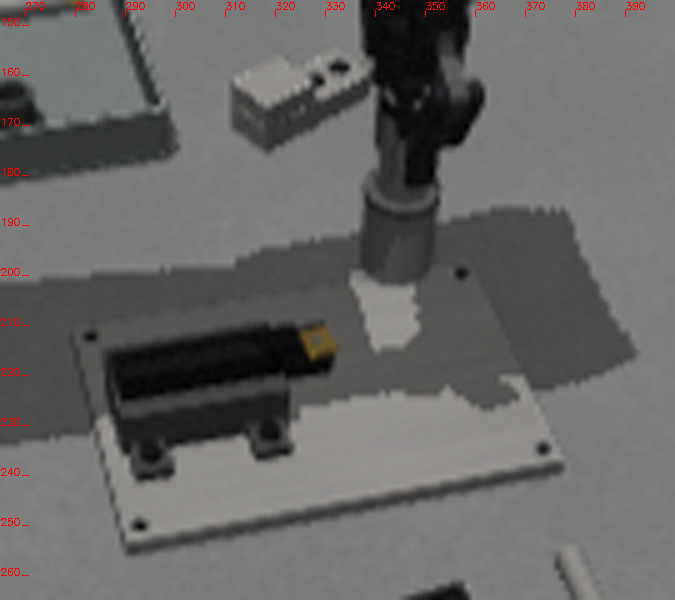

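View pics/scene11.png

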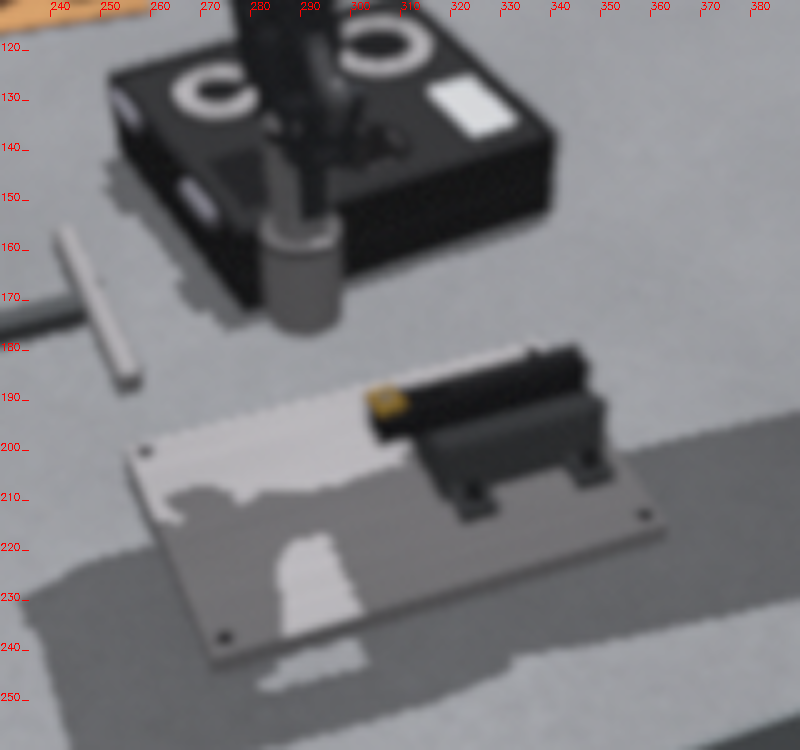

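```bash
python3 - <<'E'
from h import *
np.set_printoptions(precision=4,suppress=True)
w=load("pics/wrist11.npz");s=load("pics/side11.npz");c=load("pics/scene11.npz")
crop(w,290,370,120,200,7,"pics/w11c.png")
print("tip",plane(w,322,160,.07),plane(s,331,216.5,.07),plane(c,303.5,186,.07))
a=np.array([.6111,-.0568])
for z in(.1315,.1325,.1365,.1875):
    # silhouettes: left,right and bottom of disc
    for cam,n in((s,'side'),(c,'scene')):
        P=np.array([proj(cam,[a[0]+.02*np.cos(t),a[1]+.02*np.sin(t),z]) for t in np.linspace(0,6.28,60)])
        print(n,z,"u",P[:,0].min(),P[:,0].max(),"v",P[:,1].min(),P[:,1].max())
E
```

```text
tip [ 0.5827 -0.0517  0.07  ] [ 0.5749 -0.0606  0.07  ] [ 0.5757 -0.0587  0.07  ]
side 0.1315 u 336.41690611828216 350.9369419639252 v 192.14753167080838 202.23248471795333
scene 0.1315 u 283.270904456437 298.843564585547 v 167.7992158663752 177.61895550176143
side 0.1325 u 336.4366240818367 350.96656868482563 v 191.8863253743313 201.97082758808736
scene 0.1325 u 283.2494066805607 298.83283677042505 v 167.49795611033056 177.3152163015259
side 0.1365 u 336.5157483164589 351.0854513698596 v 190.83799355545173 200.92056132346127
scene 0.1365 u 283.1631588447496 298.78980104677163 v 166.2888521541764 176.09600151942527
side 0.1875 u 337.56114036876403 352.65561669115704 v 176.9627021404535 187.00078565849935
scene 0.1875 u 282.02650172959864 298.22318691200394 v 150.28322455672753 159.93244976608213
```

View pics/w11c.png

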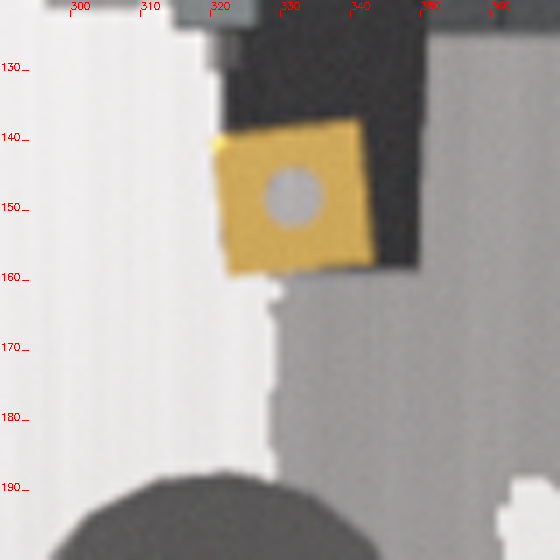

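```bash
python3 - <<'E'
from h import *
s=load("pics/side11.npz");c=load("pics/scene11.npz")
for P in([.581,-.0535,.07],[.5827,-.0517,.07],[.575,-.059,.07]):print(proj(s,P),proj(c,P))
crop(s,310,345,195,225,20,"pics/a.png");crop(c,295,325,175,205,20,"pics/b.png")
E
```

```text
(332.05691731874276, 214.26324746120937) (302.617590881574, 187.72861143564643)
(332.3746660866389, 213.68837283098455) (302.3515971025594, 188.31276896128972)
(330.81647653595127, 216.09906591330264) (303.6898881436338, 185.86517946305872)
```

View pics/a.png

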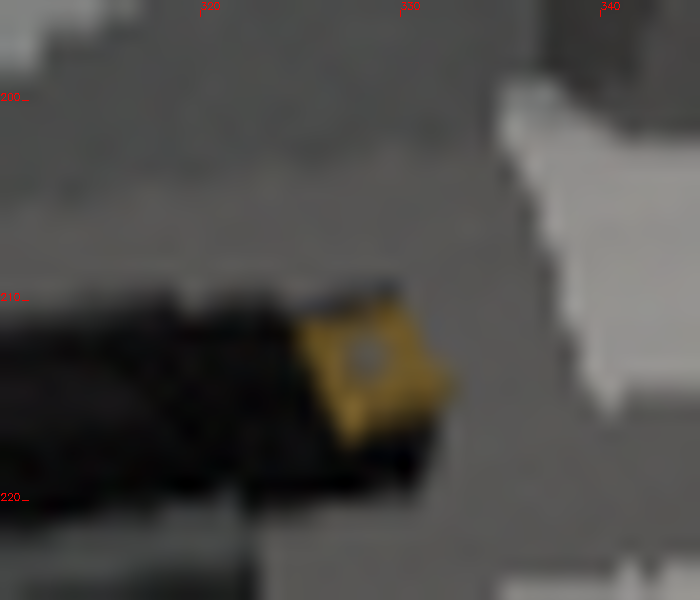

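View pics/b.png

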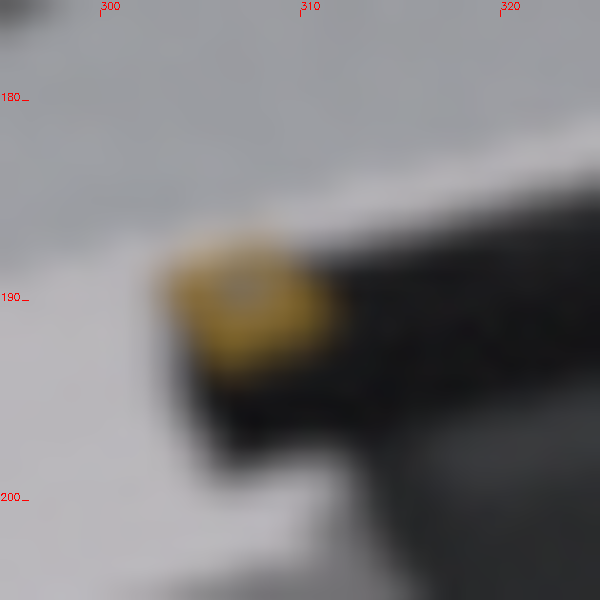

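Enlarged, the tip shows at side (332.3,214.3) and scene (302.7,188.5). Both agree with the kinematic tip (0.5815,-0.053), so the gauge is 30 mm ahead of it. I'll lower it now.

```bash
python3 -m creep '[[[0,0,10],[0,0,0],15],[[0,0,30],[0,0,0],15],[[0,0,55],[0,0,0],15],[[0,0,80],[0,0,0],15],[[0,0,97],[0,0,0],15],[[0,0,106],[0,0,0],15],[[0,0,110],[0,0,0],15],[[0,0,112],[0,0,0],15],[[0,0,112],[0,0,0],15]]' 100
python3 -m creep '[[[0,0,1],[0,0,0],15],[[0,0,2],[0,0,0],15],[[0,0,3],[0,0,0],15],[[0,0,3.5],[0,0,0],15],[[0,0,4],[0,0,0],15],[[0,0,4],[0,0,0],15]]' 100
```

```text
time: 20.25
ee_pos: [0.6115, -0.057, 0.0906]
tcp_rot: [[0.103, 0.995, 0.001], [0.995, -0.103, -0.0], [-0.0, 0.001, -1.0]]
contact_force: [0.3, 0.5, -4.1]
width: 0.0256
time: 20.85
ee_pos: [0.6111, -0.0569, 0.0858]
tcp_rot: [[0.103, 0.995, -0.0], [0.995, -0.103, 0.0], [0.0, -0.0, -1.0]]
contact_force: [0.2, 0.7, -4.8]
width: 0.0261
```

```bash
python3 -m creep '[[[0,0,0.5],[0,0,0],15],[[0,0,1],[0,0,0],15],[[0,0,1],[0,0,0],15]]' 100; python3 -m creep '[[[0,0,0.5],[0,0,0],15],[[0,0,1],[0,0,0],15],[[0,0,1],[0,0,0],15]]' 100
```

```text
time: 21.15
ee_pos: [0.6112, -0.0569, 0.0848]
tcp_rot: [[0.103, 0.995, -0.0], [0.995, -0.103, -0.0], [-0.0, -0.0, -1.0]]
contact_force: [0.3, 0.2, -4.6]
width: 0.0258
time: 21.45
ee_pos: [0.6113, -0.057, 0.0844]
tcp_rot: [[0.103, 0.995, 0.0], [0.995, -0.103, -0.0], [-0.0, 0.0, -1.0]]
contact_force: [-2.2, 0.6, 1.1]
width: 0.0263
```

Contact: the force rose from -4.6 to +1.1 N. I'll look from the side, then release.

```bash
python3 -m creep '[[[0,0,0],[0,0,0],28],[[0,0,0],[0,0,0],30],[[0,0,0],[0,0,0],33],[[0,0,0],[0,0,0],38],[[0,0,0],[0,0,0],46],[[0,0,0],[0,0,0],54],[[0,0,0],[0,0,0],60],[[0,0,0],[0,0,0],60]]' 40
python3 - <<'E'
from station import *
from h import *
print(read_state()['contact_force'])
c=read_camera("side");crop(c,265,400,145,265,5,"pics/side12.png")
E
```

```text
time: 22.25
ee_pos: [0.6112, -0.0569, 0.0839]
tcp_rot: [[0.103, 0.995, -0.0], [0.995, -0.103, 0.0], [0.0, -0.0, -1.0]]
contact_force: [0.0, 0.7, -0.5]
width: 0.0602
[ 0.00355284  0.697954   -0.5081121 ]
```

View pics/side12.png

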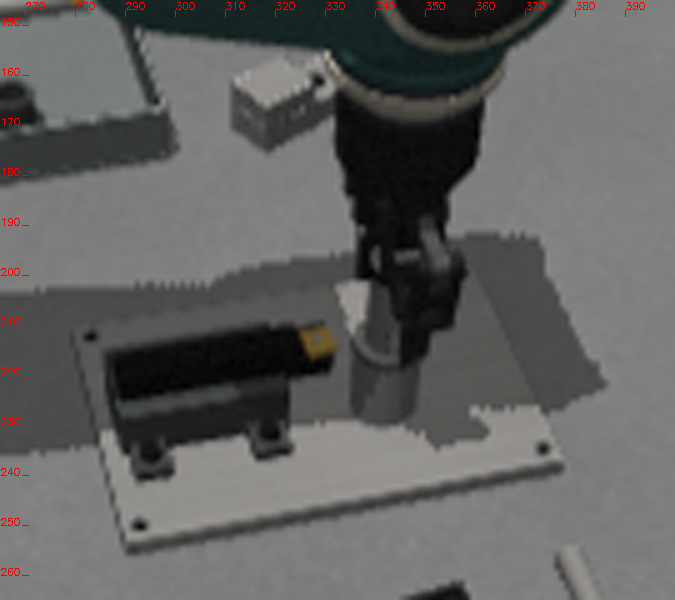

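The gauge stands upright at about (340,215), clear of the tool. I'll withdraw straight up.

```bash
python3 -m creep '[[[0,0,-5],[0,0,0],60],[[0,0,-20],[0,0,0],60],[[0,0,-45],[0,0,0],60],[[0,0,-80],[0,0,0],60],[[0,0,-115],[0,0,0],60],[[0,0,-150],[0,0,0],60],[[0,0,-180],[0,0,0],60],[[0,0,-195],[0,0,0],60],[[0,0,-200],[0,0,0],60],[[0,0,-200],[0,0,0],60]]'
python3 - <<'E'
from station import *
from h import *
for n in("wrist","side","scene"):
    c=read_camera(n);np.savez(f"pics/{n}13.npz",**c);cv2.imwrite(f"pics/{n}13.png",c['image'])
    if n=="side":crop(c,265,400,175,375,3,"pics/side13c.png")
E
```

```text
time: 23.3
ee_pos: [0.6111, -0.0569, 0.2837]
tcp_rot: [[0.103, 0.995, -0.0], [0.995, -0.103, -0.0], [-0.0, -0.0, -1.0]]
contact_force: [-0.4, -0.2, -0.7]
width: 0.06
```

View pics/side13c.png

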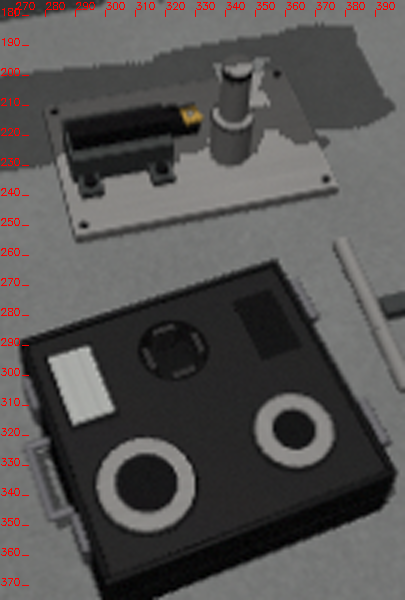

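View pics/wrist13.png

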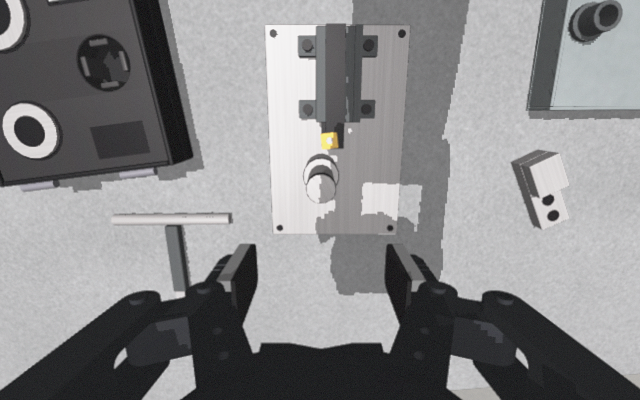

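View pics/scene13.png

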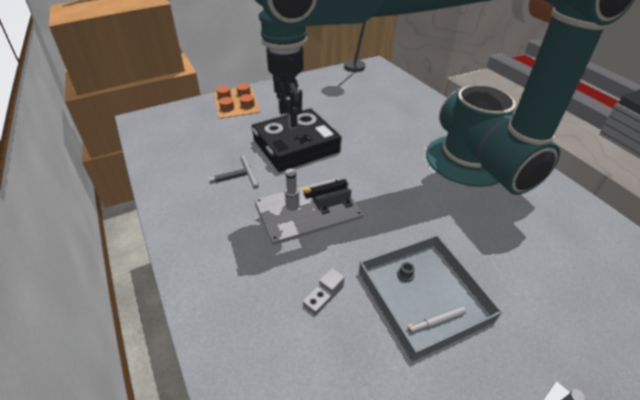

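```bash
python3 - <<'E'
from h import *
np.set_printoptions(precision=4,suppress=True)
w=load("pics/wrist13.npz");crop(w,290,350,110,210,6,"pics/w13c.png")
s=load("pics/side13.npz")
print("gauge top",plane(w,320.5,187,.135),dep(w,320.5,187),"tip",plane(w,321.5,149,.07), "side top",plane(s,344,199.3,.135))
print(proj(w,[.6112,-.0569,.135]),proj(w,[.5815,-.053,.07]))
E
```

```text
gauge top [ 0.6101 -0.056   0.135 ] [ 0.61   -0.0559  0.1352] tip [ 0.5819 -0.052   0.07  ] side top [ 0.6069 -0.0682  0.135 ]
(319.6122962126252, 188.27415524747173) (320.5422692737715, 148.77834002508516)
```

View pics/w13c.png

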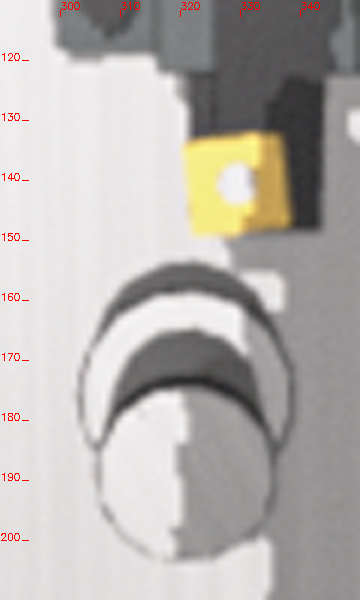

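```bash
python3 - <<'E'
from h import *
s=load("pics/side13.npz")
print(proj(s,[.6105,-.0565,.135]),proj(s,[.6105,-.0565,.07]),dep(s,344,197))
crop(s,325,365,185,235,12,"pics/s13d.png")
E
```

```text
(343.51813226209606, 196.17898490864314) (341.98356029064746, 212.5182426840951) [ 0.61003548 -0.06079077  0.13592326]
```

View pics/s13d.png

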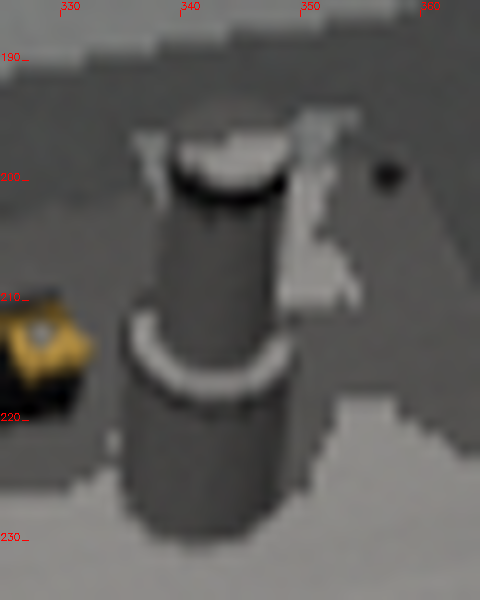

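The real top disc in the side view is centred near (344,196.5), which matches the predicted (343.5,196.2). My earlier pick was on its lower, lit half. Everything is consistent, so I'll hand the job in.

```bash
python3 -c "
from station import *
print(job_done())"
```

```text
the job is handed in; nothing more can be done
None
```

The turning tool is on the seat and the gauge stands beside its tip. I handed the job in after 23.3 s of the 70 s allowed; it gave no verdict.

**Turning tool:** I lifted it out of the bin and laid it flat on the seat, along the lip. Its top face measures about 70 mm above the bench, as it should. The tip is about 28 mm past the seat's open front, and the bush and boring bar are still in the bin.

**Gauge:** I twisted it out of its cutout with to-and-fro turns of up to about 16° either way, at a pull of roughly 8–9 N at each reading. The case did not visibly move in the pictures. I set the gauge down upright on the plate with light contact, about 6 N. In the last pictures its top is 135 mm above the bench. Its axis is about 29–30 mm from the tip, with a clear gap of about 9 mm to the tool.

**Bystanders:** The chuck key and chuck jaw look undisturbed.

**Checks that disagreed:**
- **Tip position:** two first readings of the tip, from coarse pixel picks, were 6–8 mm off. On enlarged crops, the side and scene views agreed with the position worked out from the arm.
- **Gauge top:** one reading in the side view was about 12 mm off because I had picked only its lit half. Corrected, it matched within about a pixel.

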